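# Brush the burner bar, then hold the igniter dial at its third notch

### The arm

A 6-joint arm with a two-finger parallel gripper is mounted at the origin on a cart in front of the work surface, level with it; the furniture and walls round the work are solid. World frame = base frame: x ahead of the robot, y to its left, z up, the work surface at z = 0. Lengths are in mm, angles in rad, forces in N, time in s.
With the tool pointing down it reaches from about 350 to 775 mm from the base axis. Payload 7.3 kg.
Tool frame: the origin (TCP) lies at the very end of the fingers, on their centre line; the grasp point (between the pads) lies 19 mm behind it; z points along the fingers, y is the line along which they close (so a half turn about z gives the same grasp; the last joint's range is limited). The gripper opens to 92 mm and grips with 3 to 60 N. Pads are 19 mm wide; open, the fingers measure 130 mm over their backs; the gripper's body (75 mm by 190 mm) begins 47 mm behind the grasp point.
Start: joints at [-1.494, 0.342, 1.524, -0, 1.275, -0.146], TCP at [116.026, -512.038, 226.741] pointing down, gripper open.
Joint ranges: [-2.53, 2.53], [-0.77, 2.02], [0.04, 2.7], [-1, 4.14], [0.28, 2.66], [-3.11, 3.11]. Speed limits (rad/s): [2.57, 2.57, 3.14, 3.14, 3.14, 3.14].

### API

Orientations are given as [roll, pitch, yaw] about the fixed x, y, z axes, in that order (R = Rz(yaw) Ry(pitch) Rx(roll)).
In Python, from plant import bot gives the robot as it stands.
- The arm moves only by the tool apply_moves, never from a script. Its argument "motion" is text: rows parted by semicolons, each of 4 numbers parted by spaces: the shift along the tool's x, y, z in m, then the turn about the tool's z in degrees. A call has 1 to 8 rows; each row shifts and turns the commanded pose from where the row before left it, along the tool's axes as they then stand; what a row does not reach is not made up. A row lasts 1/8 s, in which the tool goes at most 62.5 mm and 10.7 degrees, less where a joint would pass 70% of its speed; a pose out of reach is approached as far as the arm can. A call with a gripper value outside its range is refused whole. "fingers" is the opening, from -1 (shut) to 1 (fully open), set as the call begins (left out, the last holds). The fingers move at their own pace and stop on an object; the grip force is fixed at half the most. Time passes only in rows, so rows that do not move let the fingers close. It gives the time, the measured TCP pose, the force, the opening and the grip force at its end, in the units of the state.
- bot.get_obs(): the state, without advancing time (a new reading comes with each control period).
- bot.capture(name): name is "side" or "top" or "wrist"; returns a dict with "img" (384x512x3 uint8, blue, green, red), "range_z" (384x512 float32, mm along the optical axis (not along the pixel's ray), 0 where there is no reading), "fx", "fy", "cx", "cy" (pixels), "D" ([k1, k2, p1, p2, k3] as OpenCV has them; the pictures are not rectified), "world_from_camera" (4x4, takes a point from camera to world coordinates); the wrist camera has in their place "mount" (4x4, takes a point from camera to tool coordinates, whose origin is the TCP and whose axes are the flange's). Camera axes: x right, y down, z forward; pixel columns grow to the right and rows downward; lengths in mm; the calibration is good to about 2 mm. A picture is of the moment at which its call begins: read the wrist's pose just before it.
- bot.close_job(): hands the job in; it is judged then, once.
Trained networks look in a picture, given as the dict that the camera call returned (one of the last four; its "shot" number tells which), for a name from the list of things; names that differ only in an ending like _2 or _b are one class to them, and where a whole thing is asked for, a point or a joint stands for the part that bears it (a point fixed in the world has none). Each returns a list of dicts, best first, with "p" (0 to 1); they miss things now and then, are a little off and sometimes report something else, mostly with a low value. They report only what shows in the picture. A call takes as long as a camera call. They do not tell look-alikes from the thing itself.
- bot.cut_out(picture, thing): "pixels" (384x512 bool, what is visible of it) and "point" ([column, row] in pixels, amid what is visible of it).
The state is a dict: "time": time; "joint_positions": joint angles; "dq": joint speeds; "tau": joint torques, N m; "tool_pos": TCP position; "tcp_rot": TCP orientation; "contact_force": force on the tool from outside, world axes, zero at the start; "moment": the same for the moment, N m; "grip_width": finger opening in mm; "finger_force": force on a finger pad.
Only numpy, scipy, OpenCV 4.12 (cv2) and the standard library are available. Lean on these libraries where they do the work, as an engineer would, in place of code of your own. Each camera call takes 0.05 s, during which the arm holds its last target. There are 200 camera calls.

### The job

Get the table-top strip burner ready and light it: take the wooden brush and brush the ports of the burner bar in one slow stroke, from the end next to the dial to the far end, bristles pressed on lightly but steadily all the way and not crushed flat. Stand the brush back on its bristles on the stove top, clear of the burner, and let go of it. Then turn the igniter dial clockwise past its first two notches to the third, not on to the end stop, and finish while still gripping it there against its return spring; leave the other things on the stove where they are.

Things in the scene. Friction and masses are not known exactly. Their poses are not given: they have to be found in the camera images.
- burner_unit: Table-top strip burner, fixed: flat steel case 230 x 110 mm, top at 43 mm. Origin: centre of its underside, at stove-top level; +x along its length from the dial end to the far end, +y left, z up. Along the middle of its width runs the raised aluminium burner bar with two rows of ports: x = -16 to +104 mm, 26 mm wide, flat top at z = 60 mm. The igniter dial is at x = -78 mm, y = 0.
- burner_near (a point): Centre of the burner bar's top edge at the end next to the dial, z = 60 mm; its axes are those of the burner. On each side of the bar a lower rail (y = -51 to -45 and 45 to 51 mm) ends at z = 57 mm.
- burner_far (a point): Centre of the burner bar's top at the far end, 120 mm from burner_near.
- dial_grip (a point): Grip point of the igniter dial: on its vertical turning axis, 75 mm above the stove top. Dial: black disc 47 mm across, its top at 53 mm; across it an upright grip bar 14 mm thick, 44 mm long, from 53 to 87 mm above the stove top, with a white line pointing to the notch marks. The point's x axis lies along the bar and turns with it; when off it is parallel to the burner's x.
- dial (a joint): Turn of the dial in rad: 0 = off, growing CLOCKWISE seen from above. Notches at 0.4, 0.8, 1.2 (pips on the case mark off and the notches); end stop at 1.6. Small clicks (about 0.03 N m) lie half way before each notch and between the third and the end stop. Return spring 0.05 N m when off, 0.11 N m at the third notch; no notch catches: let go, it returns to 0.
- brush: Loose wooden brush, 0.12 kg, standing on its bristles. Origin: centre of the unpressed bristle tips; x along its length, y across, z up. Pad 56 x 29 mm, 23 mm high; flange 62 x 36 mm from 23 to 39 mm; above it to 72 mm the grip, 54 mm long, 28 mm thick across y: pinch it there. Bristles yield from 2 N, then 1 mm per 0.7 N, at most 12 mm; 4 to 6 mm is a good pressure, over 18 N crushes them.
- matchbox: Bystander: matchbox 36 x 56 x 16 mm, lying. Origin: centre of its underside.
- spice_tin: Bystander: small round spice tin, 49 mm across, 72 mm high. Origin: centre of its underside.
- cup: Bystander: tin cup with a handle, 68 x 88 mm, 62 mm high. Origin: its underside.
- cutter: Bystander: round biscuit cutter with a bow handle, 57 mm across, 50 mm high. Origin: its underside.
- jar: Bystander: glass jar with a metal cap, 68 mm across, 120 mm high. Origin: its underside.
- lid_lifter: Bystander: iron lid lifter, a bar 14 x 183 x 18 mm lying near the front edge. Origin: centre of its underside.
Not all that is in view belongs to the job. Several things look just like the brush: the one meant starts farthest to the robot's left.

How it is judged (in metres and radians):
On the way, in this order (a step that is already met when the one before it is completed fails the run):
1. the held brush presses (over 1 N) on the burner bar, on the end next to the dial (x of brush in the frame of burner_unit between -0.035 and 0.018 m and y of brush in the frame of burner_unit between -0.012 and 0.012 m and z of brush in the frame of burner_unit between 0.046 and 0.0605 m and angle between brush's own z axis and vertical below 0.25 rad and contact force between brush and burner_unit above 1 N and contact force between the fingers and brush above 1 N), for 0.05 s.
2. the held brush presses (over 1 N) on the burner bar, a third of the way along (x of brush in the frame of burner_unit between 0.024 and 0.036 m and y of brush in the frame of burner_unit between -0.012 and 0.012 m and z of brush in the frame of burner_unit between 0.046 and 0.0605 m and angle between brush's own z axis and vertical below 0.25 rad and contact force between brush and burner_unit above 1 N and contact force between the fingers and brush above 1 N), for 0.05 s.
3. the held brush presses (over 1 N) on the burner bar, half way along (x of brush in the frame of burner_unit between 0.039 and 0.049 m and y of brush in the frame of burner_unit between -0.012 and 0.012 m and z of brush in the frame of burner_unit between 0.046 and 0.0605 m and angle between brush's own z axis and vertical below 0.25 rad and contact force between brush and burner_unit above 1 N and contact force between the fingers and brush above 1 N), for 0.05 s.
4. the held brush presses (over 1 N) on the burner bar, two thirds of the way along (x of brush in the frame of burner_unit between 0.052 and 0.064 m and y of brush in the frame of burner_unit between -0.012 and 0.012 m and z of brush in the frame of burner_unit between 0.046 and 0.0605 m and angle between brush's own z axis and vertical below 0.25 rad and contact force between brush and burner_unit above 1 N and contact force between the fingers and brush above 1 N), for 0.05 s.
5. the held brush presses (over 1 N) on the burner bar, on the far end (x of brush in the frame of burner_unit between 0.07 and 0.125 m and y of brush in the frame of burner_unit between -0.012 and 0.012 m and z of brush in the frame of burner_unit between 0.046 and 0.0605 m and angle between brush's own z axis and vertical below 0.25 rad and contact force between brush and burner_unit above 1 N and contact force between the fingers and brush above 1 N), for 0.05 s.
6. the brush stands on its bristles on the stove top, clear of the burner, released (height (world z) of brush between -0.004 and 0.006 m and angle between brush's own z axis and vertical below 0.12 rad and contact force between the fingers and brush below 0.05 N and contact force between brush and burner_unit below 0.05 N and linear speed of brush below 0.02 m/s), for 0.3 s.
7. the dial is turned past the second notch (value of joint dial above 0.86 rad), for 0.02 s.
8. the gripped dial is at the third notch (value of joint dial between 1.08 and 1.32 rad and contact force between the fingers and burner_unit above 0.5 N), for 0.3 s.
At the end, for the whole second after the job is handed in: The fingers grip the dial and hold it still at the third notch (1.2 rad, within 0.12), while the brush stands on its bristles on the stove top (upright within 7 degrees, origin within 6 mm of the surface), touching neither burner nor fingers (all of step 6 and all of step 8 and velocity of joint dial between -0.1 and 0.1 rad/s); the arm keeps its last pose, push and grip.
It fails at once if the bristles are crushed on the burner (over 18 N) (contact force between brush and burner_unit above 18 N).
It fails at once if the dial is run on to its end stop (value of joint dial above 1.5 rad).
It fails at once if another thing on the stove is shifted by more than 20 mm (distance of any of matchbox, spice_tin, cup, cutter, jar, lid_lifter from where it was at the start of the episode above 0.02 m).
It also fails if it takes over 51 s, if anything falls off the work surface, if the arm or the gripper's body presses on something with over 40 N, if the wrist force passes 120 N, or if a joint passes its speed limit or range.

## Working session

There is one attempt and no reset: what is moved stays moved. The work goes in short steps, Python scripts to look and compute and a tool call to move; the robot and the scene stay as the last step left them, time stands still between calls to the robot, and variables do not carry over. Pictures are saved under pics/ and viewed, at most 10 in all, crops included, and the job is handed in when it is done.

Besides the shell and the picture viewer there is one more tool, called after ">>>" as name(argument=value, ...), one argument or row to a line, values as JSON. apply_moves: Moves the arm, as the interface text tells. Its arguments: {"type":"object","properties":{"motion":{"type":"string"},"fingers":{"type":"number"}},"required":["motion"]}

```bash
mkdir -p pics; ls
cat > h.py <<'E'
import numpy as np, cv2
from plant import bot
def cap(n,save=None):
    p=bot.capture(n)
    if save: cv2.imwrite('pics/'+save,p['img'])
    return p
def cloud(p,mask=None,W=None):
    z=p['range_z']; m=z>0
    if mask is not None: m&=mask
    r,c=np.nonzero(m); K=np.array([[p['fx'],0,p['cx']],[0,p['fy'],p['cy']],[0,0,1.]])
    u=cv2.undistortPoints(np.stack([c,r],1).astype(np.float64)[:,None],K,np.array(p['D'],float))[:,0]
    d=z[r,c][:,None]; P=np.hstack([u*d,d])
    W=np.array(p['world_from_camera']) if W is None else W
    return P@W[:3,:3].T+W[:3,3], r,c
E
python3 - <<'E'
from h import *
s=bot.get_obs(); print({k:np.round(v,3) for k,v in s.items()})
ps={n:cap(n,n+'0.png') for n in('top','side')}
for n,p in ps.items():
  for t in ['brush','burner_unit','dial','matchbox','spice_tin','cup','cutter','jar','lid_lifter']:
    for d in bot.cut_out(p,t):
      P,r,c=cloud(p,d['pixels']); 
      if len(P): print(n,t,round(d['p'],2),np.round(d['point']),len(P),np.round(np.median(P,0)),np.round(np.percentile(P,2,axis=0)),np.round(np.percentile(P,98,axis=0)))
cv2.imwrite('pics/both0.png',cv2.resize(np.vstack([ps['top']['img'],ps['side']['img']]),None,fx=.78,fy=.78))
E
```

```text
pics
{'time': np.float64(0.0), 'joint_positions': array([-1.494,  0.343,  1.525, -0.   ,  1.275, -0.146]), 'dq': array([-0.   , -0.001, -0.   , -0.   , -0.   ,  0.003]), 'tau': array([-2.0000e-03, -4.3125e+01, -2.4422e+01,  7.2000e-02,  5.6000e-02,
       -0.0000e+00]), 'tool_pos': array([ 115.991, -511.588,  226.055]), 'tcp_rot': array([-3.14 , -0.   ,  0.223]), 'contact_force': array([ 0.119,  0.436, -0.482]), 'moment': array([-0.007, -0.02 , -0.037]), 'finger_force': np.float64(0.0), 'grip_width': np.float64(91.897)}
top brush 0.58 [318. 206.] 253 [ 522. -205.   68.] [ 501. -232.   -3.] [ 557. -180.   77.]
top brush 0.53 [197. 221.] 213 [441. 171.  69.] [419. 148.  34.] [467. 197.  77.]
top burner_unit 0.61 [278. 203.] 2599 [523. -80.  45.] [ 413. -135.   24.] [650. -29.  84.]
top dial 0.65 [321. 145.] 464 [ 725. -195.  109.] [ 706. -226.   27.] [ 761. -168.  125.]
top dial 0.62 [276. 228.] 162 [447. -83.  58.] [ 426. -103.   48.] [466. -65.  91.]
top matchbox 0.54 [170. 244.] 225 [364. 249.  16.] [345. 220.  -4.] [383. 280.  22.]
top spice_tin 0.76 [181. 150.] 256 [656. 245.  69.
[... 836 characters left out ...]
tin 0.75 [172. 254.] 546 [651. 262.  61.] [637. 234.   5.] [680. 275.  73.]
side spice_tin 0.51 [272. 193.] 2660 [518. -58.  43.] [ 412. -126.    0.] [648. -20.  83.]
side cup 0.94 [267. 148.] 385 [ 643. -254.   38.] [ 610. -300.   -3.] [ 696. -232.   59.]
side cup 0.43 [274. 194.] 2631 [518. -58.  43.] [ 411. -125.    7.] [638. -20.  82.]
side cutter 0.8 [341. 173.] 188 [ 365. -252.   15.] [ 346. -293.   -4.] [ 393. -236.   49.]
side jar 0.7 [232. 147.] 650 [ 726. -175.   75.] [ 705. -211.    3.] [ 759. -161.  120.]
side jar 0.49 [340. 175.] 245 [ 369. -255.   14.] [ 344. -296.   -4.] [ 405. -236.   49.]
side lid_lifter 0.74 [302. 262.] 202 [358. 115.  13.] [342.   5.   6.] [383. 173.  18.]
```

View pics/both0.png

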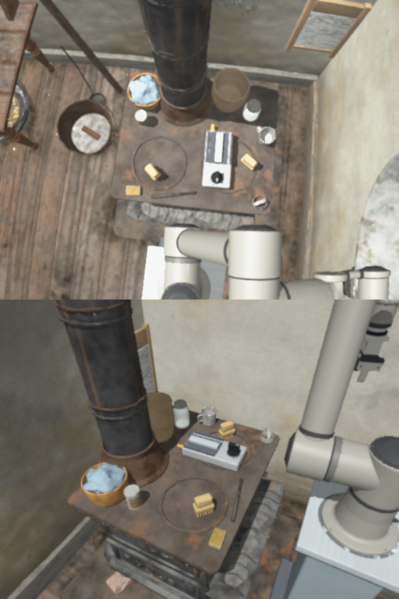

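Run:
```python
from h import *
p=cap('top'); 
cv2.imwrite('pics/crop0.png',cv2.resize(p['img'][130:280,140:360],None,fx=3.5,fy=3.5,interpolation=cv2.INTER_CUBIC))
P,r,c=cloud(p); p2=cap('side');P2,_,_=cloud(p2)
def rect(Q,name):
    if len(Q)<10: print(name,len(Q)); return
    print(name,len(Q),[np.round(x,1) for x in cv2.minAreaRect(Q[:,:2].astype(np.float32))], np.round(np.median(Q,0),1))
def box(P,x0,x1,y0,y1,z0,z1): return P[(P[:,0]>x0)&(P[:,0]<x1)&(P[:,1]>y0)&(P[:,1]<y1)&(P[:,2]>z0)&(P[:,2]<z1)]
for n,Q in(('top',P),('side',P2)):
    rect(box(Q,400,490,120,230,62,85),n+' brushL grip')
    rect(box(Q,480,590,-250,-150,62,85),n+' brushR grip')
    rect(box(Q,400,660,-150,-10,35,100),n+' case')
    rect(box(Q,400,500,-130,-40,78,100),n+' dialbar')
    rect(box(Q,495,660,-110,-40,55,66),n+' bar')
```

```text
top brushL grip 156 [array([443.8, 174.4]), array([53.3, 28. ]), np.float64(47.5)] [442.9 174.2  70.8]
top brushR grip 145 [array([ 525.5, -207.7]), array([50.7, 29. ]), np.float64(54.4)] [ 524.5 -208.3   71.5]
top case 2487 [array([531.4, -82. ]), array([243.1, 110.1]), np.float64(1.6)] [521.4 -81.   45.3]
top dialbar 70 [array([448. , -84.2]), array([13.9, 43.2]), np.float64(89.7)] [447.6 -84.2  85.7]
top bar 285 [array([569.2, -80.7]), array([120.1,  26. ]), np.float64(1.7)] [568.8 -80.2  60.3]
side brushL grip 224 [array([444.1, 179.8]), array([52.9, 27.3]), np.float64(46.9)] [443.3 182.1  70.7]
side brushR grip 112 [array([ 525.2, -203.2]), array([56.5, 27.4]), np.float64(54.1)] [ 525.6 -200.1   69.5]
side case 2049 [array([525.4, -76.1]), array([229.8, 112.4]), np.float64(1.5)] [519.7 -65.4  44.8]
side dialbar 75 [array([447.7, -80.1]), array([43.6, 17.5]), np.float64(3.3)] [447.1 -76.4  84.5]
side bar 242 [array([569.9, -75.4]), array([121. ,  28.6]), np.float64(3.2)] [567.7 -74.4  58.8]
```

View pics/crop0.png

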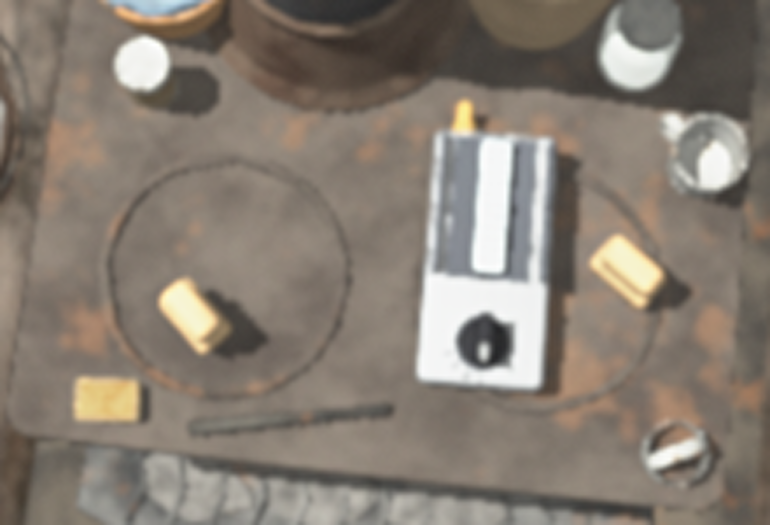

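The left brush sits at about (195,220) full-frame (crop 193,315). Its look-alike is at (319,207) (crop 628,270). There is also a brown stick in the floor bucket at about (115,170), off the stove and out of reach. On the stove, the left one (y ≈ +177 mm) is the one meant. I'll go over the burner first for a close look.

>>> apply_moves(
  motion="0.042 -0.031 -0.01 0; 0.042 -0.031 -0.01 0; 0.042 -0.031 -0.01 0; 0.042 -0.031 -0.01 0; 0.042 -0.031 -0.01 0; 0.042 -0.031 -0.01 0; 0.042 -0.031 -0.01 0; 0.042 -0.031 -0.01 0",
  fingers=1,
)

```text
time: 2.1
tool_pos: [389.8, -194.5, 307.3]
tcp_rot: [3.141, -0.0, 0.223]
contact_force: [0.1, -0.7, -0.1]
grip_width: 91.6
finger_force: 0.0
```

>>> apply_moves(
  motion="0.042 -0.031 0 0; 0.042 -0.031 0 0; 0.042 -0.031 0 0; 0 0 0 5; 0 0 0 5; 0 0 0 0; 0 0 0 0",
)

```text
time: 2.98
tool_pos: [491.2, -77.5, 306.7]
tcp_rot: [3.141, -0.0, 0.05]
contact_force: [-0.6, -0.7, -0.2]
grip_width: 91.7
finger_force: 0.0
```

```bash
cat >> h.py <<'E'
from scipy.spatial.transform import Rotation as Ro
def tool():
    s=bot.get_obs(); T=np.eye(4); T[:3,:3]=Ro.from_euler('xyz',s['tcp_rot']).as_matrix(); T[:3,3]=s['tool_pos']; return s,T
def wcap(save=None):
    s,T=tool(); p=cap('wrist',save); print('tcp',np.round(s['tool_pos'],1),np.round(s['tcp_rot'],3),'t',round(float(s['time']),2))
    return p,T@np.array(p['mount'])
def rect(Q,name):
    if len(Q)<10: print(name,len(Q)); return
    print(name,len(Q),[np.round(x,1) for x in cv2.minAreaRect(Q[:,:2].astype(np.float32))], np.round(np.median(Q,0),1))
def box(P,x0,x1,y0,y1,z0,z1): return P[(P[:,0]>x0)&(P[:,0]<x1)&(P[:,1]>y0)&(P[:,1]<y1)&(P[:,2]>z0)&(P[:,2]<z1)]
E
python3 - <<'E'
from h import *
p,W=wcap('w1.png'); print(np.round(p['mount'],2).tolist())
P,_,_=cloud(p,W=W)
rect(box(P,400,670,-150,-10,38,100),'case')
rect(box(P,400,500,-130,-40,80,100),'dialbar')
rect(box(P,480,660,-105,-55,57.5,68),'bar')
E
```

```text
tcp [491.2 -77.5 306.7] [ 3.141 -0.     0.05 ] t 2.98
[[0.0, -0.97, -0.24, 65.42], [1.0, 0.0, -0.0, -1.48], [0.0, -0.24, 0.97, -158.38], [0.0, 0.0, 0.0, 1.0]]
case 11288 [array([525.8, -78.5]), array([228.8, 110. ]), np.float64(1.5)] [537.  -77.9  45.1]
dialbar 306 [array([448.6, -81. ]), array([43.3, 13.9]), np.float64(2.5)] [449.5 -80.5  86.9]
bar 1633 [array([570.7, -77.2]), array([118.8,  26. ]), np.float64(1.7)] [573.4 -77.1  60.2]
```

View pics/w1.png

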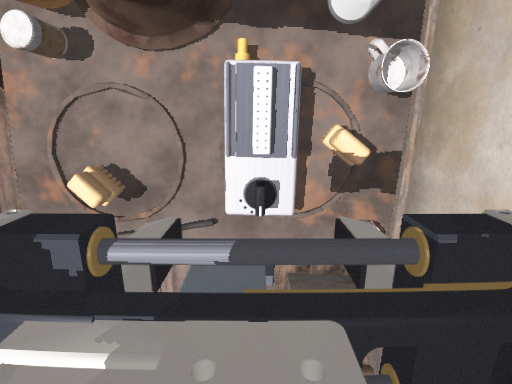

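The wrist view shows the burner squarely: dial at (261,195) and bar from (262,68) to (262,152). The left brush is at (92,187). The burner origin is about (526, -78.5), yaw 0.028, and all its parts agree. Now to the brush.

>>> apply_moves(
  motion="-0.007 -0.051 0.013 0; -0.007 -0.051 0.013 0; -0.007 -0.051 0.013 0; -0.007 -0.051 0.013 0; -0.007 -0.051 0.013 0; 0 0 0 -10; 0 0 0 -10; 0 0 0 -10",
)

```text
time: 4.03
tool_pos: [444.0, 175.7, 241.7]
tcp_rot: [3.141, -0.0, 0.579]
contact_force: [-0.7, 0.7, -0.6]
grip_width: 92.0
finger_force: 0.0
```

>>> apply_moves(
  motion="0 0 0 -10; 0 0 0 -4; 0 0 0 0; 0 0 0 0",
)

```text
time: 4.53
tool_pos: [444.0, 175.5, 241.7]
tcp_rot: [3.141, -0.0, 0.815]
contact_force: [-0.4, 0.4, 0.3]
grip_width: 91.8
finger_force: 0.0
```

Run:
```python
from h import *
p,W=wcap('w2.png')
for d in bot.cut_out(p,'brush'): print(d['p'],d['point'])
P,_,_=cloud(p,W=W)
rect(box(P,390,500,110,240,66,85),'grip')
rect(box(P,390,500,110,240,28,85),'all')
print(np.round(np.percentile(box(P,390,500,110,240,50,85)[:,2],[5,50,95]),1), np.round(np.median(box(P,390,560,110,290,-15,15),0),1))
```

```text
tcp [444.  175.5 241.7] [ 3.141 -0.     0.815] t 4.53
0.56 [255.4, 169.2]
grip 992 [array([444.8, 178.4]), array([53.6, 27.5]), np.float64(47.2)] [445.8 178.8  71.7]
all 1344 [array([444.7, 178.4]), array([61.8, 35.3]), np.float64(47.3)] [448.1 181.6  71.1]
[66.8 71.6 73.1] [486.3 212.6  -1.3]
```

View pics/w2.png

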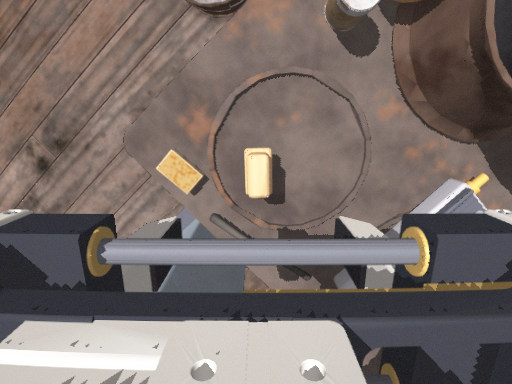

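The brush is in clear view, lengthwise at (258,172), with grip size 53.6 x 27.5 and top at 72 mm, all matching. It is the leftmost brush on the stove, so I'll grasp it.

>>> apply_moves(
  motion="0.003 -0.0015 0.04 -0.6; 0 0 0.04 0; 0 0 0.04 0; 0 0 0.04 0; 0 0 0.03 0; 0 0 0.008 0; 0 0 0 0; 0 0 0 0",
)

```text
time: 5.62
tool_pos: [445.9, 179.1, 44.9]
tcp_rot: [3.14, -0.002, 0.827]
contact_force: [-0.1, 0.1, 0.2]
grip_width: 91.7
finger_force: 0.0
```

>>> apply_moves(
  motion="0 0 0 0; 0 0 0 0; 0 0 0 0; 0 0 0 0; 0 0 0 0; 0 0 0 0",
  fingers=-1,
)

```text
time: 6.38
tool_pos: [444.9, 178.8, 43.6]
tcp_rot: [-3.142, 0.0, 0.827]
contact_force: [0.8, 0.0, -0.6]
grip_width: 36.1
finger_force: 0.0
```

>>> apply_moves(
  motion="0 0 -0.03 0; 0 0 -0.04 0; 0 0 -0.04 0; 0 0 0 0; 0 0 0 0",
)

```text
time: 7.0
tool_pos: [444.3, 178.7, 152.8]
tcp_rot: [-3.141, 0.001, 0.827]
contact_force: [-0.1, -0.0, -2.0]
grip_width: 27.5
finger_force: 30.0
```

Run:
```python
from h import *
p,W=wcap('w3.png')
P,_,_=cloud(p,W=W); s,T=tool()
Q=(P-T[:3,3])@T[:3,:3]
Q=box(Q,-80,80,-40,40,-30,60)
for z in range(-30,60,5):
    q=Q[(Q[:,2]>=z)&(Q[:,2]<z+5)]
    if len(q)>5: print(z,len(q),np.round(np.percentile(q,[2,50,98],axis=0),1).tolist())
p=cap('side','s3.png'); cv2.imwrite('pics/s3c.png',cv2.resize(p['img'][150:340,170:400],None,fx=3,fy=3))
```

```text
tcp [444.3 178.7 152.8] [-3.141e+00  1.000e-03  8.270e-01] t 7.0
-30 174 [[-7.5, -24.2, -29.9], [12.1, -14.9, -27.6], [12.7, 21.8, -25.1]]
-25 180 [[8.6, -25.2, -24.9], [12.2, 12.5, -22.7], [12.7, 23.0, -20.0]]
-20 174 [[6.4, -26.3, -19.8], [12.1, -14.9, -17.4], [12.7, 23.4, -15.2]]
-15 177 [[4.0, -26.8, -14.9], [12.1, 12.5, -12.3], [12.7, 24.7, -10.1]]
-10 1884 [[-22.1, -18.3, -8.9], [10.9, -0.3, -6.0], [24.1, 16.2, -5.1]]
-5 927 [[-24.4, -17.0, -5.0], [14.1, -4.4, -3.9], [27.3, 14.4, -0.4]]
0 106 [[8.3, -15.1, 0.1], [27.2, -2.1, 1.9], [27.7, 12.7, 4.6]]
5 81 [[24.6, -11.8, 5.1], [27.4, 0.4, 7.5], [27.7, 11.8, 9.9]]
10 72 [[24.7, -12.5, 10.2], [27.4, -0.6, 12.3], [27.8, 12.0, 14.5]]
15 73 [[24.5, -11.7, 15.1], [27.5, 0.4, 17.4], [27.8, 12.3, 19.8]]
20 16 [[22.3, -11.6, 20.1], [26.5, 5.6, 20.9], [27.4, 13.9, 24.6]]
25 640 [[4.6, -16.6, 25.6], [27.4, 4.5, 27.4], [31.3, 17.8, 29.9]]
30 106 [[8.9, -17.6, 30.1], [31.4, -2.2, 31.4], [31.8, 18.1, 34.6]]
35 48 [[30.4, -15.8, 35.0], [31.7, 0.2, 36.9], [31.9, 16.3, 38.5]]
```

View pics/s3c.png

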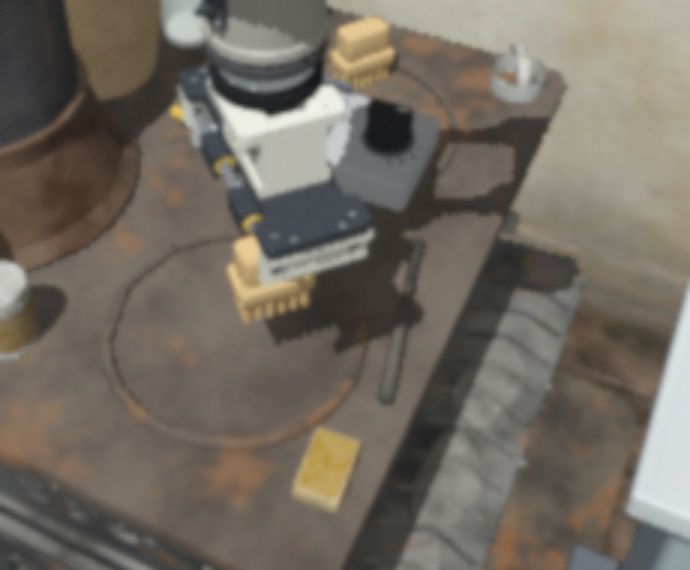

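The lift began before the fingers had closed, so they hold only the top 6 mm of the grip (grip top at tool z = -6). The brush is still upright. I'll set it down and regrasp lower.

>>> apply_moves(
  motion="0 0 0.03 0; 0 0 0.03 0; 0 0 0.015 0; 0 0 0.006 0; 0 0 0.005 0; 0 0 0 0; 0 0 0 0; 0 0 0 0",
)

```text
time: 8.1
tool_pos: [445.1, 178.9, 68.1]
tcp_rot: [3.141, -0.001, 0.827]
contact_force: [-0.0, -0.1, -1.2]
grip_width: 27.2
finger_force: 30.0
```

>>> apply_moves(
  motion="0 0 0 0; 0 0 0 0; 0 0 0 0; 0 0 0 0",
  fingers=0,
)

```text
time: 8.6
tool_pos: [445.0, 178.9, 67.7]
tcp_rot: [3.141, -0.0, 0.827]
contact_force: [0.4, -1.4, -0.2]
grip_width: 46.0
finger_force: 0.0
```

Run:
```python
from h import *
p,W=wcap('w4.png')
P,_,_=cloud(p,W=W); s,T=tool()
Q=(P-T[:3,3])@T[:3,:3]
Q=box(Q,-80,80,-30,30,-30,80)
for z in range(-30,80,5):
    q=Q[(Q[:,2]>=z)&(Q[:,2]<z+5)]
    if len(q)>5: print(z,len(q),np.round(np.percentile(q,[2,50,98],axis=0),1).tolist())
```

```text
tcp [445.  178.9  67.7] [ 3.141 -0.     0.827] t 8.6
-30 151 [[-8.2, -29.7, -29.9], [11.6, 21.8, -27.6], [12.5, 29.5, -25.2]]
-25 127 [[-8.1, -29.5, -24.9], [11.7, 21.7, -22.7], [12.4, 29.7, -20.4]]
-20 135 [[5.9, -29.4, -19.9], [11.2, 21.7, -17.6], [12.5, 29.7, -15.3]]
-15 123 [[3.6, -29.6, -14.6], [11.0, 21.6, -12.6], [12.5, 29.5, -10.2]]
-10 484 [[-19.7, -27.7, -9.7], [10.6, 1.9, -5.4], [22.1, 28.2, -5.0]]
-5 2219 [[-23.4, -24.2, -4.9], [11.5, 1.5, -3.9], [26.6, 21.6, -0.4]]
0 192 [[-0.7, -12.4, 0.0], [26.8, 1.0, 1.2], [27.9, 15.5, 4.9]]
5 81 [[23.6, -11.0, 5.2], [27.6, 1.4, 7.6], [28.0, 13.9, 9.9]]
10 67 [[23.8, -11.6, 10.3], [27.6, 0.2, 12.5], [28.0, 13.0, 15.0]]
15 66 [[25.7, -10.6, 15.1], [27.6, 1.2, 17.6], [28.0, 13.1, 19.8]]
20 37 [[23.4, -11.3, 20.2], [27.7, 1.6, 21.4], [27.9, 13.8, 23.2]]
25 493 [[-9.1, -15.3, 27.3], [27.5, -2.4, 28.9], [30.8, 18.2, 30.0]]
30 289 [[-14.8, -16.4, 30.0], [27.1, 0.4, 31.3], [31.9, 19.4, 33.7]]
35 74 [[30.6, -14.8, 35.2], [31.8, 1.5, 36.6], [32.0, 17.3, 39.8]]
40 12 [[31.5, -12.3, 40.1], [31.6, -4.6, 40.5], [31.7, 14.4, 41.1]]
60 309 [[-78.9, -29.7, 62.0], [-71.2, -16.8, 63.1], [-58.9, 1.6, 64.3]]
65 6662 [[-76.9, -29.1, 67.6], [42.9, -1.0, 69.0], [78.6, 29.2, 69.9]]
70 699 [[-75.4, -29.3, 70.0], [41.9, -1.8, 70.3], [76.3, 29.3, 71.0]]
```

>>> apply_moves(
  motion="0 0.001 0.012 0; 0 0 0.0125 0; 0 0 0 0; 0 0 0 0",
)

```text
time: 9.15
tool_pos: [445.7, 178.1, 42.9]
tcp_rot: [-3.141, 0.0, 0.827]
contact_force: [-0.2, -0.4, -0.6]
grip_width: 46.2
finger_force: 0.0
```

>>> apply_moves(
  motion="0 0 0 0; 0 0 0 0; 0 0 0 0; 0 0 0 0; 0 0 0 0; 0 0 0 0",
  fingers=-1,
)

```text
time: 9.9
tool_pos: [445.9, 178.2, 43.3]
tcp_rot: [3.141, -0.0, 0.827]
contact_force: [1.1, 0.6, 1.1]
grip_width: 27.9
finger_force: 30.0
```

>>> apply_moves(
  motion="0 0 -0.02 0; 0 0 -0.05 0; 0 0 -0.057 0; -0.0225 0.0388 0 0; -0.0225 0.0388 0 0; -0.0225 0.0388 0 0; -0.0225 0.0388 0 0; -0.0225 0.0388 0 0",
)

```text
time: 10.9
tool_pos: [512.0, -37.3, 169.7]
tcp_rot: [-3.14, 0.001, 0.827]
contact_force: [0.7, 1.2, -1.1]
grip_width: 27.9
finger_force: 30.0
```

>>> apply_moves(
  motion="-0.0225 0.0388 0 0; 0 0 0 9.2; 0 0 0 9.2; 0 0 0 9.2; 0 0 0 9.2; 0 0 0 9; 0 0 0 0; 0 0 0 0",
)

```text
time: 11.9
tool_pos: [525.3, -78.7, 169.9]
tcp_rot: [-3.141, 0.001, 0.03]
contact_force: [0.8, -0.6, -1.3]
grip_width: 27.5
finger_force: 30.0
```

Run:
```python
from h import *
p,W=wcap('w5.png')
P,_,_=cloud(p,W=W); s,T=tool(); print(s['grip_width'],s['contact_force'])
Q=(P-T[:3,3])@T[:3,:3]
Q=box(Q,-80,80,-30,30,-35,50)
for z in range(-35,50,5):
    q=Q[(Q[:,2]>=z)&(Q[:,2]<z+5)]
    if len(q)>5: print(z,len(q),np.round(np.percentile(q,[2,50,98],axis=0),1).tolist())
rect(box(P,580,640,-105,-55,57.5,68),'bar far part')
rect(box(P,600,670,-150,-10,38,100),'case far part')
```

```text
tcp [525.3 -78.7 169.9] [-3.141e+00  1.000e-03  3.000e-02] t 11.9
27.84979210648589 [ 0.03169224 -0.03148272 -1.37798194]
-35 152 [[-16.0, -23.8, -34.7], [10.7, -2.4, -31.1], [14.9, 20.5, -30.0]]
-30 3107 [[-19.4, -17.8, -29.8], [10.9, -1.9, -28.4], [24.8, 14.5, -25.4]]
-25 537 [[-20.5, -25.2, -24.9], [16.9, -2.0, -23.4], [26.5, 21.2, -20.3]]
-20 274 [[9.2, -26.8, -19.9], [11.1, -0.9, -17.4], [26.5, 23.4, -15.1]]
-15 259 [[9.3, -27.6, -14.9], [11.1, -2.0, -12.6], [26.5, 24.3, -10.1]]
-10 195 [[9.4, -26.6, -9.9], [22.2, -1.5, -7.8], [26.5, 22.7, -5.1]]
-5 125 [[9.6, -21.5, -5.0], [25.6, 0.2, -3.2], [26.6, 18.6, -0.7]]
0 392 [[14.7, -18.1, 3.1], [26.0, -0.9, 4.4], [28.9, 14.6, 5.0]]
5 472 [[9.9, -19.3, 5.0], [28.5, -1.5, 6.2], [30.4, 16.1, 9.6]]
10 76 [[29.4, -17.4, 10.4], [30.2, -2.7, 12.8], [30.6, 13.7, 14.9]]
15 35 [[29.1, -16.3, 15.1], [30.2, -1.5, 15.7], [30.4, 14.0, 17.1]]
35 26 [[26.2, -13.9, 36.1], [26.6, 1.0, 37.7], [27.0, 10.9, 39.9]]
40 22 [[25.6, -13.4, 40.5], [26.5, -4.0, 41.6], [26.7, 9.9, 42.9]]
bar far part 1557 [array([604.6, -76.6]), array([48.9, 25.5]), np.float64(1.2)] [605.1 -76.4  60.3]
case far part 4768 [array([619.6, -76.3]), array([ 41.5, 109.3]), np.float64(1.3)] [619.6 -77.4  45.6]
```

View pics/w5.png

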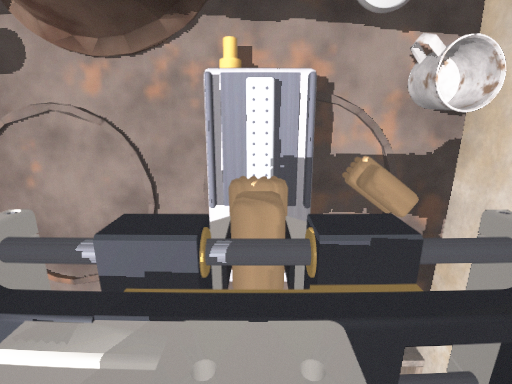

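The brush is held straight (258,200) and lined up with the bar (260,125). I'll descend onto the near end.

>>> apply_moves(
  motion="0 0 0.03 0; 0 0 0.02 0; 0 0 0.01 0; 0 0 0.004 0; 0 0 0.003 0; 0 0 0 0; 0 0 0 0",
)

```text
time: 12.82
tool_pos: [525.7, -78.9, 103.6]
tcp_rot: [3.141, -0.001, 0.027]
contact_force: [0.3, -0.2, -0.5]
grip_width: 28.0
finger_force: 30.0
```

>>> apply_moves(
  motion="0 0 0.002 0; 0 0 0.0015 0; 0 0 0 0; 0 0 0 0",
)

```text
time: 13.32
tool_pos: [525.8, -78.9, 100.0]
tcp_rot: [3.141, -0.001, 0.027]
contact_force: [-0.4, 0.2, 3.6]
grip_width: 28.0
finger_force: 30.0
```

>>> apply_moves(
  motion="0 0 0.001 0; 0 0 0 0; 0.001 0 0 0; 0.002 0 0 0; 0.003 0 0 0; 0.003 0 0 0; 0.003 0 0 0; 0.003 0 0 0",
)

```text
time: 14.32
tool_pos: [540.7, -78.3, 98.6]
tcp_rot: [-3.142, 0.0, 0.027]
contact_force: [-2.7, -0.1, 3.7]
grip_width: 27.7
finger_force: 30.0
```

>>> apply_moves(
  motion="0.003 0 0 0; 0.003 0 0 0; 0.003 0 0 0; 0.003 0 0 0; 0.003 0 0 0; 0.003 0 0 0; 0.003 0 0 0; 0.003 0 0 0",
)

```text
time: 15.32
tool_pos: [564.7, -77.8, 98.7]
tcp_rot: [3.142, -0.0, 0.027]
contact_force: [-3.8, -0.2, 3.6]
grip_width: 27.7
finger_force: 30.0
```

>>> apply_moves(
  motion="0.003 0 0 0; 0.003 0 0 0; 0.003 0 0 0; 0.003 0 0 0; 0.003 0 0 0; 0.003 0 0 0; 0.003 0 0 0; 0.003 0 0 0",
)

```text
time: 16.32
tool_pos: [588.7, -77.1, 98.7]
tcp_rot: [3.141, -0.0, 0.027]
contact_force: [-2.9, 0.5, 3.9]
grip_width: 27.8
finger_force: 30.0
```

>>> apply_moves(
  motion="0.003 0 0 0; 0.003 0 0 0; 0.003 0 0 0; 0.003 0 0 0; 0.003 0 0 0; 0.003 0 0 0; 0.003 0 0 0; 0.003 0 0 0",
)

```text
time: 17.32
tool_pos: [612.7, -76.4, 98.7]
tcp_rot: [3.142, 0.0, 0.027]
contact_force: [-3.5, 0.0, 4.4]
grip_width: 27.8
finger_force: 30.0
```

>>> apply_moves(
  motion="0.003 0 0 0; 0.003 0 0 0; 0.003 0 0 0; 0.003 0 0 0; 0 0 0 0; 0 0 -0.02 0; 0 0 -0.04 0; 0 0 0 0",
)

```text
time: 18.32
tool_pos: [626.8, -76.5, 161.6]
tcp_rot: [3.14, -0.007, 0.027]
contact_force: [0.7, 0.1, -1.3]
grip_width: 27.9
finger_force: 30.0
```

>>> apply_moves(
  motion="-0.0233 -0.0317 0 0; -0.0233 -0.0317 0 0; -0.0233 -0.0317 0 0; -0.0233 -0.0317 0 0; -0.0233 -0.0317 0 0; -0.0233 -0.0317 0 0; 0 0 0 0; 0 0 0 0",
)

```text
time: 19.32
tool_pos: [479.9, 110.0, 158.1]
tcp_rot: [3.141, -0.0, 0.028]
contact_force: [0.2, 0.4, -0.5]
grip_width: 27.9
finger_force: 30.0
```

Run:
```python
from h import *
p,W=wcap('w6.png')
P,_,_=cloud(p,W=W); s,T=tool()
Q=(P-T[:3,3])@T[:3,:3]
q=box(Q,-80,80,-14,12,-35,-15); print('top z',np.median(q[:,2]))
for z in range(0,20,4):
    q=Q[(Q[:,2]>=z)&(Q[:,2]<z+4)&(abs(Q[:,0])<50)&(abs(Q[:,1])<25)]
    if len(q)>5: print(z,len(q),np.round(np.percentile(q,[2,50,98],axis=0),1).tolist())
q=box(P,380,640,0,230,10,60); print('obstacles', np.round(np.percentile(q,[1,99],axis=0)) if len(q) else 0)
```

```text
tcp [479.9 110.  158.1] [ 3.141 -0.     0.028] t 19.32
top z -28.344657465208087
0 121 [[18.4, -17.6, 2.8], [25.9, 0.6, 3.7], [27.8, 13.2, 4.0]]
4 678 [[11.2, -19.4, 4.0], [26.8, -2.3, 5.2], [30.1, 15.5, 7.8]]
8 81 [[18.7, -19.8, 8.0], [30.0, -1.7, 9.2], [30.4, 16.1, 11.8]]
12 81 [[29.0, -18.1, 12.0], [30.2, -1.7, 13.4], [30.4, 13.6, 15.9]]
16 15 [[29.9, -14.8, 16.0], [30.0, -4.9, 16.3], [30.1, 11.5, 17.1]]
obstacles 0
```

>>> apply_moves(
  motion="0 0 0.04 0; 0 0 0.04 0; 0 0 0.02 0; 0 0 0.008 0; 0 0 0.004 0; 0 0 0.002 0; 0 0 0 0; 0 0 0 0",
)

```text
time: 20.38
tool_pos: [479.9, 110.2, 45.2]
tcp_rot: [3.142, -0.001, 0.027]
contact_force: [0.4, 0.5, -2.1]
grip_width: 27.8
finger_force: 30.0
```

>>> apply_moves(
  motion="0 0 0 0; 0 0 0 0; 0 0 0 0; 0 0 0 0; 0 0 0 0; 0 0 0 0",
  fingers=0.1,
)

```text
time: 21.12
tool_pos: [479.5, 110.2, 44.7]
tcp_rot: [3.141, 0.0, 0.027]
contact_force: [0.2, -0.1, -0.6]
grip_width: 50.7
finger_force: 0.0
```

>>> apply_moves(
  motion="0 0 -0.03 0; 0 0 -0.05 0; 0 0 -0.03 0; -0.0092 0.0475 0 0; -0.0092 0.0475 0 0; -0.0092 0.0475 0 0; -0.0092 0.0475 0 0; 0 0 0 0",
)

```text
time: 22.12
tool_pos: [447.6, -83.3, 154.7]
tcp_rot: [3.141, -0.0, 0.023]
contact_force: [-0.2, 1.2, 0.0]
grip_width: 50.5
finger_force: 0.0
```

Run:
```python
from h import *
p,W=wcap('w7.png')
P,_,_=cloud(p,W=W)
rect(box(P,400,500,-130,-40,80,95),'dialbar'); rect(box(P,400,670,-150,-10,38,100),'case')
rect(box(P,500,660,-105,-55,57.5,68),'bar'); rect(box(P,430,530,60,160,66,80),'brush')
q=cap('top','t7.png'); P,_,_=cloud(q); rect(box(P,430,530,60,160,66,85),'brush top cam')
cv2.imwrite('pics/v7.png',np.hstack([cv2.resize(p['img'],(400,300)),cv2.resize(q['img'][130:280,140:340],(400,300))]))
```

```text
tcp [447.6 -83.3 154.7] [ 3.141 -0.     0.023] t 22.12
dialbar 850 [array([448.5, -81.3]), array([43.4, 13.8]), np.float64(0.8)] [449.5 -81.1  87. ]
case 25601 [array([513.1, -79.1]), array([203.7, 110.1]), np.float64(1.5)] [526.  -79.1  45.2]
bar 3773 [array([559.3, -77.6]), array([98.4, 25.8]), np.float64(1.9)] [562.2 -77.8  60.3]
brush 1843 [array([479.1, 110.8]), array([53.4, 28.1]), np.float64(1.3)] [480.6 108.1  71.8]
brush top cam 143 [array([478.6, 108.7]), array([50.9, 27.7]), np.float64(3.0)] [478.3 108.3  71.9]
```

View pics/v7.png

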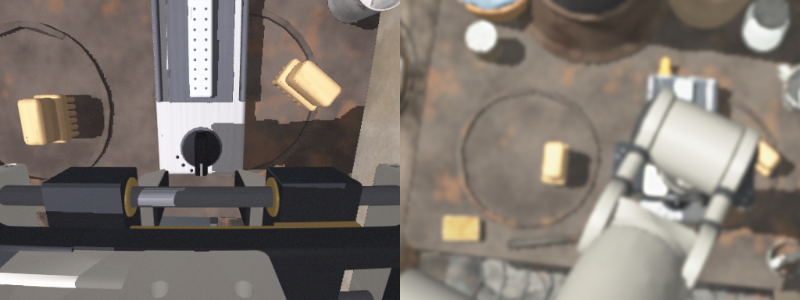

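Left panel: the brush stands upright and free (45,120), the dial is at (200,148), and the fingers straddle its axis. Right panel: top view, brush at (555,160). I'll go down on the dial.

>>> apply_moves(
  motion="0 0 0.03 0; 0 0 0.03 0; 0 0 0.02 0; 0 0 0.012 0; 0 0 0 0; 0 0 0 0",
)

```text
time: 22.98
tool_pos: [448.5, -80.6, 63.3]
tcp_rot: [3.141, -0.001, 0.028]
contact_force: [0.4, -0.4, 1.1]
grip_width: 50.5
finger_force: 0.0
```

>>> apply_moves(
  motion="0 0 0 0; 0 0 0 0; 0 0 0 0; 0 0 0 0; 0 0 0 0; 0 0 0 0; 0 0 0 0; 0 0 0 0",
  fingers=-1,
)

```text
time: 23.98
tool_pos: [448.1, -82.6, 62.9]
tcp_rot: [3.139, -0.001, 0.028]
contact_force: [-2.1, -10.6, 1.2]
grip_width: 13.9
finger_force: 30.0
```

>>> apply_moves(
  motion="0 0.002 0 0; 0 0 0 0; 0 0 0 0",
)

```text
time: 24.35
tool_pos: [448.1, -82.8, 62.9]
tcp_rot: [3.141, -0.0, 0.028]
contact_force: [-1.4, -0.1, 3.7]
grip_width: 13.8
finger_force: 30.0
```

>>> apply_moves(
  motion="0 0 0 4; 0 0 0 5; 0 0 0 5; 0 0 0 5; 0 0 0 5; 0 0 0 5; 0 0 0 5; 0 0 0 0",
)

```text
time: 25.35
tool_pos: [448.1, -82.8, 62.9]
tcp_rot: [3.141, -0.0, -0.565]
contact_force: [-0.5, -0.2, 4.6]
grip_width: 14.0
finger_force: 30.0
```

>>> apply_moves(
  motion="0 0 0 5; 0 0 0 5; 0 0 0 5; 0 0 0 5; 0 0 0 5; 0 0 0 4; 0 0 0 0; 0 0 0 0",
)

```text
time: 26.35
tool_pos: [448.1, -82.9, 62.9]
tcp_rot: [3.142, -0.0, -1.069]
contact_force: [-2.0, -1.8, 5.6]
grip_width: 13.9
finger_force: 30.0
```

Run:
```python
from h import *
s=bot.get_obs(); print(s['moment'],s['joint_positions'])
p,W=wcap('w8.png'); P,_,_=cloud(p,W=W)
rect(box(P,400,500,-130,-40,80,92),'dialbar+fingers'); rect(box(P,430,530,60,160,66,80),'brush')
rect(box(P,420,475,-110,-55,79,90),'bar')
im=p['img']; cv2.imwrite('pics/w8v.png',im)
```

```text
[-0.10882394  0.18207799  0.05479268] [-3.51131121e-01  4.34890099e-01  1.92021704e+00 -4.71283997e-04
  7.86156916e-01  2.28905899e+00]
tcp [448.1 -82.9  62.9] [ 3.142 -0.    -1.069] t 26.35
dialbar+fingers 1660 [array([450.6, -81.1]), array([28.3, 44.1]), np.float64(14.7)] [450.8 -89.9  87.1]
brush 0
bar 1629 [array([450.7, -81.1]), array([28.4, 44.1]), np.float64(14.7)] [451.1 -90.2  87. ]
```

View pics/w8v.png

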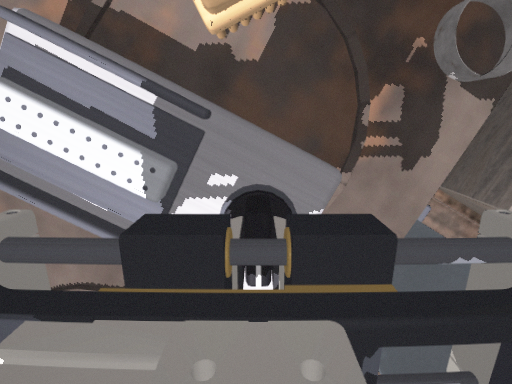

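The fingers grip the dial bar flush in line (258,250), and the dial has turned about 1.10 rad. 6° more reaches 1.2.

>>> apply_moves(
  motion="0 0 0 3; 0 0 0 3; 0 0 0 0; 0 0 0 0; 0 0 0 0; 0 0 0 0; 0 0 0 0; 0 0 0 0",
)

```text
time: 27.4
tool_pos: [448.1, -82.9, 62.9]
tcp_rot: [-3.142, -0.001, -1.174]
contact_force: [-1.4, -1.0, 5.3]
grip_width: 13.6
finger_force: 30.0
```

Run:
```python
from h import *
p,W=wcap('w9.png'); P,_,_=cloud(p,W=W)
q=box(P,415,485,-118,-45,84.5,90)
s,T=tool(); Q=(q-T[:3,3])@T[:3,:3]; Q=Q[abs(Q[:,1])<6.5]
print(len(Q),np.round(np.percentile(Q,[2,50,98],axis=0),1).tolist())
for a in range(-25,26,5):
    k=Q[(Q[:,0]>=a)&(Q[:,0]<a+5)]
    if len(k)>5: print(a,len(k),np.round(k.min(0),1),np.round(k.max(0),1))
t=cap('top'); P,_,_=cloud(t); rect(box(P,430,530,60,160,66,85),'brush')
```

```text
tcp [448.1 -82.9  62.9] [-3.142e+00 -1.000e-03 -1.174e+00] t 27.4
1253 [[-21.9, -6.2, -25.9], [7.8, -0.2, -24.3], [20.0, 6.3, -22.2]]
-25 90 [-23.3  -6.2 -26.5] [-20.    6.3 -21.8]
-20 198 [-20.   -6.1 -26.6] [-15.    6.3 -21.8]
-15 198 [-15.   -6.1 -26.4] [-10.    6.2 -22.2]
-10 30 [-10.   -6.  -26.5] [ -8.8   5.5 -23.8]
5 217 [  5.3  -6.4 -26.1] [ 10.    6.5 -21.8]
10 234 [ 10.   -6.4 -26.1] [ 15.    6.5 -21.7]
15 259 [ 15.   -6.3 -26.2] [ 20.    6.4 -21.6]
20 25 [ 20.1  -4.3 -24.5] [ 20.8   4.8 -21.9]
brush 141 [array([478.5, 108.7]), array([50.9, 26. ]), np.float64(2.3)] [478.  108.3  71.8]
```

```bash
python3 -c "
from plant import bot
print(bot.close_job())"
```

```text
the job is handed in; nothing more can be done
None
```

The job is handed in at about 27.5 s: I brushed the bar in one stroke at about 5 N, stood the brush upright and released it clear of the burner, and left the dial gripped at about 1.2 rad (third notch); no verdict came back.

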